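# Set up a gel caster

## Task

Set up the gel caster for pouring: lay the gel tray flat on the caster's bed between its two end walls, and swing the cam lever fully round so that the sliding gate clamps the tray. Stand the comb that fits the tray (the narrow one) upright across the tray, its shoulders fully down in the tray's pair of slots; leave the wide comb in the holder and the timer, pipette and marker where they are.

Things in the scene. Friction and masses are not known exactly. Their poses are not given: they have to be found in the camera images.
- caster: grey gel caster fixed to the bench, 96 mm (its x) by 174 mm (its y), base 9 mm high; origin on the bench under the centre of its white bed. Fixed end wall at -y, inner face y = -50.6 mm; sliding gate at +y; both 80 mm wide, tops z = 36 mm. Ribs along y at x = +-35 to 40 mm, tops z = 16 mm, guide the tray's sides with 2 mm clearance each. Black cam lever beyond the gate
- bed (a point): centre of the bed's top surface, 10 mm above the bench; axes as the caster; the clamped tray's origin comes to this point
- cam_lever (a joint): angle of the cam lever about its upright pivot, rad: 0 = open, arm along the caster's +y, away from the bed; 1.45 = fully shut (end stop), arm towards the caster's -x. Grows counter-clockwise seen from above. It drives the gate 12 mm and stays where it is left (about 1 N at the post)
- lever_hinge (a point): point on the lever's upright pivot axis, at the height of lever_post; axes as the caster
- lever_post (a point): centre of the grip height of the lever's upright round finger post, 14 mm diameter, 58 mm from the pivot axis; the point is 42 mm above the bench; the post is free from z = 22 mm to its top at 52 mm
- tray: clear gel tray, loose, 66 mm wide (its x), 100 mm long (its y), 26 mm high, ends open; origin at the centre of its underside. Floor 4 mm thick; side walls 4 mm thick at x = +-29 to 33 mm. Goes into the caster either way round. One pair of comb slots, open at the top, through the side walls at y = +24 mm: 5.5 mm wide along y, 14 mm deep, mouths rounded to 11.5 mm
- tray_slot (a point): midway between the tray's two slots, at the height of their bottoms (12 mm above the tray's underside); axes as the tray
- comb: narrow black comb that fits the tray, loose, standing teeth down in the holder; origin midway along its tooth tips, z up, x through its thickness. 6 teeth; blade 4 mm thick, 54 mm long (y); shoulders 72 mm over all, undersides 6 mm above the tooth tips, tops at 20 mm; grip bar above them 10 mm thick, 44 mm long, z = 28 to 60 mm
- comb_shoulder (a point): middle of the narrow comb at the height of its shoulders' undersides (6 mm above the tooth tips); axes as the comb
- comb_grip (a point): middle of the narrow comb's grip bar, a good grasp point, 46 mm above the tooth tips
- wide_comb: wide black comb for a larger tray, 112 mm over its shoulders, grip bar 60 mm long, 11 teeth, otherwise like the narrow one; stays in the holder. Origin at the middle of its tooth tips
- comb_holder: grey comb holder fixed to the bench: base 114 mm (x) by 74 mm (y), 4 mm thick, with two cradles 20 mm high and 40 mm long, each with a groove along y, 6.5 mm wide, at x = -36 and +36 mm; groove floor at z = 4 mm. One comb stands in each, either way. Origin at the centre of its underside
- timer: white bench timer, 68x64x22 mm, origin at the centre of its underside
- micropipette: white pipette with a blue button lying on the bench, 38x244x28 mm, long along its y, origin at its underside
- marker_black: marker pen lying on the bench, 17x135x16 mm, long along its y, origin at its underside
- gate (a joint): travel of the sliding gate towards the bed, m, driven only by the cam lever: 0 = open, inner face at caster y = +62.6 mm; 0.012 = shut, inner face at y = +50.6 mm
There are look-alikes about, which are no part of the job. Leave any yellow look-alike of the tray alone.

How it is judged:
By the outcome, as a careful person would: the job done as asked, in the order asked, and still so for the second after the job is handed in, with the robot touching nothing.
It also fails if it takes over 59 s, if anything falls off the work surface, if the arm or the gripper's body presses on something with over 40 N, if the wrist force passes 120 N, or if a joint passes its speed limit or range.

## Robot

A 6-joint arm with a two-finger parallel gripper is mounted at the origin on a cart in front of the work surface, level with it; the furniture and walls round the work are solid. World frame = base frame: x ahead of the robot, y to its left, z up, the work surface at z = 0. Lengths are in m, angles in rad, forces in N, time in s.
With the tool pointing down it reaches from about 0.35 to 0.975 m from the base axis. Payload 4.9 kg.
Tool frame: the origin (TCP) lies at the very end of the fingers, on their centre line; the grasp point (between the pads) lies 19 mm behind it; z points along the fingers, y is the line along which they close (so a half turn about z gives the same grasp; the last joint's range is limited). The gripper opens to 85 mm and grips with 20 to 120 N. Pads are 22 mm wide; open, the fingers measure 114 mm over their backs; the gripper's body (76 mm by 85 mm) begins 54 mm behind the grasp point. The pads swing forward as they close: fully open they stand 13 mm farther back than shut.
Start: joints at [-1.221, 0.053, 1.613, -0, 1.476, -0.119], TCP at [0.282, -0.558, 0.193] pointing down, gripper open.
Joint ranges: [-3.01, 3.01], [-1.01, 2.22], [0.06, 2.58], [-1.02, 4.17], [0.09, 2.62], [-3.14, 3.14]. Speed limits (rad/s): [2.57, 2.57, 3.14, 3.14, 3.14, 3.14].

## Interface

Orientations are given as a unit quaternion [w, x, y, z].
In Python, from plant import monitor, vision, manip gives the robot as it stands. The module is installed in compiled form; this text tells all that it offers.
- The arm moves only by the tool arm_command, never from a script. Its argument "rows" is a list of rows, each a list of 3 entries, a list of its own where there are three numbers: the finger opening in mm, from 0 to 85.4, then the shift along the world's x, y, z in units of 30 cm (1.0 is 30 cm), then the turn, a rotation vector about the world's x, y, z in units of pi/2 rad (1.0 is pi/2 rad). In form: [[claw, [x, y, z], [wx, wy, wz]], ...]. A call has 1 to 12 rows; each row is the pose to reach, as a shift and turn from the pose commanded when the call began; what a row does not reach only later rows make up. A row lasts 1/12 s, in which the tool goes at most 41.7 mm and 7.16 degrees, less where a joint would pass 70% of its speed; a pose out of reach is approached as far as the arm can. A call with a number of a shift or a turn outside -1 to 1 is refused whole. A call with a gripper value outside its range is refused whole. The fingers move at their own pace and stop on an object; the grip force is fixed at half the most. Time passes only in rows, so rows that repeat a pose let the fingers close. It gives the time, the measured TCP pose, the force, the opening and the grip force at its end, in the units of the state.
- monitor.state(): the state, without advancing time (a new reading comes with each control period).
- vision.grab_frame(name): name is "scene" or "top"; returns a dict with "color" (384x512x3 uint8, red, green, blue), "z_map" (384x512 float32, m along the optical axis (not along the pixel's ray), 0 where there is no reading), "mtx" (3x3 intrinsics, pixels), "k1" (the pictures are not rectified: a ray, as slopes to the right and down, at radius r is drawn at 1 + k1 r^2 times it, then the intrinsics apply), "R" (3x3) and "t" (3): a world point X has camera coordinates R X + t. Camera axes: x right, y down, z forward; pixel columns grow to the right and rows downward; lengths in m; the calibration is good to about 2 mm. A picture is of the moment at which its call begins.
- manip.job_done(): hands the job in; it is judged then, once.
The state is a dict: "time": time; "joint_pos": joint angles; "joint_vel": joint speeds; "joint_efforts": joint torques, N m; "tool_pos": TCP position; "tool_rot": TCP orientation; "contact_force": force on the tool from outside, world axes, zero at the start; "ft_torque": the same for the moment, N m; "gripper_width": opening from 0.0 (shut) to 1.0 (fully open); "grasp_force": force on a finger pad.
Only numpy, scipy, OpenCV 4.12 (cv2) and the standard library are available. Lean on these libraries where they do the work, as an engineer would, in place of code of your own. Each camera call takes 0.05 s, during which the arm holds its last target. There are 200 camera calls.

## Working session

There is one attempt and no reset: what is moved stays moved. The work goes in short steps, Python scripts to look and compute and a tool call to move; the robot and the scene stay as the last step left them, time stands still between calls to the robot, and variables do not carry over. Pictures are saved under pics/ and viewed, at most 10 in all, crops included, and the job is handed in when it is done.

Besides the shell and the picture viewer there is one more tool, called after "Emit:" by a JSON object that holds its "method" and its "body". arm_command: Moves the arm, as the interface text tells. Shifts and turns lie within -1 to 1; 1 stands for 30 cm of shift or pi/2 rad of turn. Its arguments: {"type":"object","properties":{"rows":{"type":"array"}},"required":["rows"]}

```bash
mkdir -p pics
cat > h.py <<'E'
import numpy as np, cv2
from plant import monitor, vision, manip
def grab(n):
    f=vision.grab_frame(n); np.savez(f'{n}.npz',**f); return f
def cloud(f):
    K=f['mtx'];h,w=f['z_map'].shape
    u,v=np.meshgrid(np.arange(w,dtype=float),np.arange(h,dtype=float))
    xd=(u-K[0,2])/K[0,0];yd=(v-K[1,2])/K[1,1];x,y=xd.copy(),yd.copy()
    for _ in range(10):
        s=1+float(f['k1'])*(x*x+y*y);x=xd/s;y=yd/s
    z=f['z_map'];P=np.stack([x*z,y*z,z],-1)
    W=(P-f['t'])@f['R']; W[z<=0]=np.nan
    return W
def proj(f,X):
    c=np.asarray(X)@f['R'].T+f['t'];x=c[...,0]/c[...,2];y=c[...,1]/c[...,2]
    s=1+float(f['k1'])*(x*x+y*y);K=f['mtx']
    return np.stack([K[0,0]*x*s+K[0,2],K[1,1]*y*s+K[1,2]],-1)
def save(img,name,sc=1):
    cv2.imwrite('pics/'+name,cv2.resize(img[...,::-1],None,fx=sc,fy=sc,interpolation=cv2.INTER_CUBIC))
E
python3 - <<'E'
from h import *
for n in('scene','top'):
    f=grab(n); save(f['color'],n+'1.png',1.5); print(n,f['mtx'].round(1).tolist(),f['k1'],(-f['R'].T@f['t']).round(3),f['R'].round(2).tolist())
print(monitor.state())
E
```

```text
scene [[409.6, 0.0, 260.0], [0.0, 409.6, 188.9], [0.0, 0.0, 1.0]] -0.03597765392078178 [-0.658  0.503  0.812] [[-0.44, -0.9, 0.01], [-0.44, 0.21, -0.87], [0.78, -0.39, -0.49]]
top [[388.9, 0.0, 254.3], [0.0, 388.9, 186.8], [0.0, 0.0, 1.0]] -0.02458583921322854 [ 0.434 -0.111  1.447] [[-0.02, -1.0, -0.01], [-1.0, 0.02, -0.08], [0.08, 0.01, -1.0]]
{'time': 0.1, 'joint_pos': array([-1.22098047e+00,  5.32834978e-02,  1.61415225e+00, -5.91780039e-06,
        1.47600463e+00, -1.18981825e-01]), 'joint_vel': array([-0.0005067 , -0.00254915, -0.0031371 , -0.00075327,  0.00097422,
        0.0002662 ]), 'joint_efforts': array([ 9.28537656e-05, -3.94904137e+01, -3.71362460e+01, -1.29823088e-04,
        3.95258467e-03, -1.59152787e-06]), 'tool_pos': array([ 0.28217427, -0.55696722,  0.19229323]), 'tool_rot': array([-9.17376450e-04,  9.72653660e-01,  2.32258484e-01, -1.09318605e-04]), 'contact_force': array([ 0.44144403, -0.17334173, -0.65647253]), 'ft_torque': array([ 0.00917353,  0.01575251, -0.01108642]), 'grasp_force': 0.0, 'gripper_width': 0.9981796116383183}
```

View pics/scene1.png

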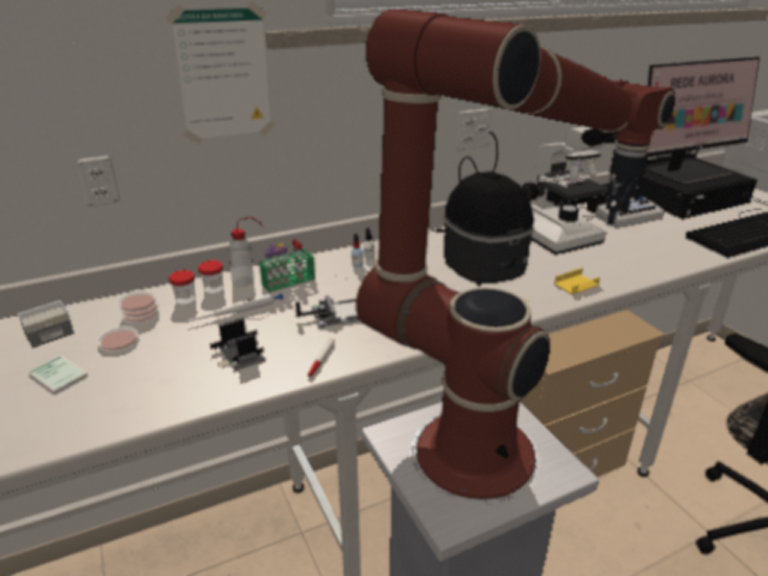

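View pics/top1.png

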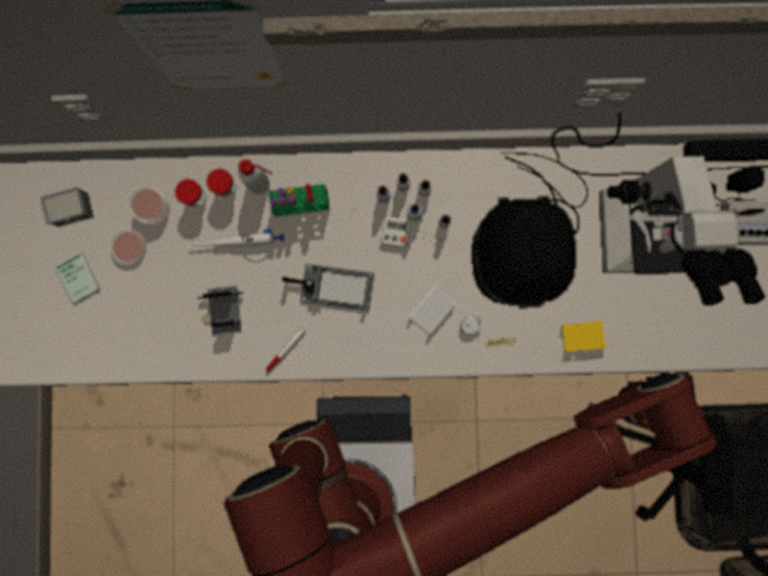

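Top view, in pixels of the 1.5x picture:
- The caster is at (338,287), with its lever pointing left (world +y).
- The clear tray is at (432,312). The yellow look-alike at (584,336) is to be left alone.
- The holder is at (224,310) with two combs. The lower one, at (224,324), looks shorter, so it is probably the narrow one.

I'll enlarge and measure.

Run:
```python
from h import *
f=dict(np.load('top.npz'));g=dict(np.load('scene.npz'))
a=f['color'][175:245,125:195];b=f['color'][165:230,185:335]
A=cv2.resize(a,(400,400),interpolation=cv2.INTER_CUBIC)
S=cv2.resize(g['color'][190:250,130:230],(400,240),interpolation=cv2.INTER_CUBIC)
B=cv2.resize(b,(750,325),interpolation=cv2.INTER_CUBIC)
o=np.zeros((600,800,3),np.uint8);
o[:325,:750]=B; o[325:600,:275]=cv2.resize(a,(275,275),interpolation=cv2.INTER_CUBIC); o[340:580,300:700]=S
save(o,'crop1.png')
W=cloud(f);Wg=cloud(g)
for nm,C in(('top',W),('scene',Wg)):
  for lab,(x0,x1,y0,y1) in dict(holder=(.25,.45,.1,.3),caster=(.35,.5,-.16,.07),tray=(.3,.45,-.32,-.16)).items():
    m=(C[...,0]>x0)&(C[...,0]<x1)&(C[...,1]>y0)&(C[...,1]<y1)
    z=C[...,2][m]
    print(nm,lab,m.sum(),np.histogram(z,bins=np.arange(-.01,.1,.005))[0])
```

```text
top holder 2094 [260 997 610  78  90  32   8   0   0   1   1   0   2   0   6   2   0   0
   0   0   0]
top caster 2501 [ 283 1257  768  113   44   10    4    2    5    6    0    0    0    0
    0    0    0    0    0    0    0]
top tray 1687 [168 820 527  43  16  36  55   9   1   0   0   0   0   0   0   0   0   0
   0   0   0]
scene holder 3928 [  88  252 1313  113   55   77   25   10    5    9   12   12   11   12
    6    8    0    0    0    0    0]
scene caster 954 [  0  32 495  48  22  12   3   0   0   0   0   0   0   0   0   0   0   0
   0   0   0]
scene tray 0 [0 0 0 0 0 0 0 0 0 0 0 0 0 0 0 0 0 0 0 0 0]
```

View pics/crop1.png

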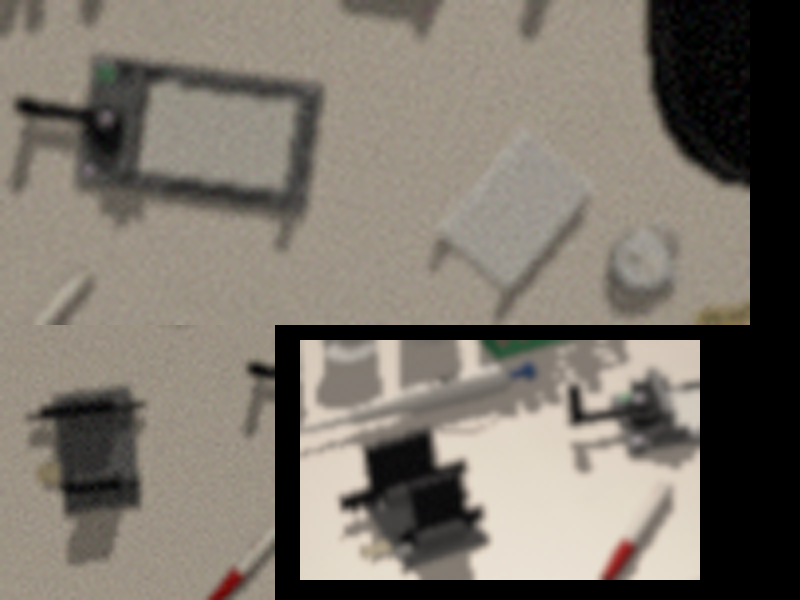

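Crop: the lower comb in the holder, at crop (100,487), spans about 68 mm over its shoulders, so it is the narrow one. The upper one, at (88,408), spans about 109 mm and is the wide one. The clear tray at crop (515,210) measures about 97x65 mm. Next I'll fit the models to averaged frames.

```bash
cat >> h.py <<'E'
from scipy.optimize import minimize
def avg(n,k):
    fs=[vision.grab_frame(n) for _ in range(k)]
    f=dict(fs[0]); f['color']=np.mean([q['color'] for q in fs],0)
    z=np.stack([q['z_map'] for q in fs]).astype(float); z[z<=0]=np.nan
    f['z_map']=np.nan_to_num(np.nanmedian(z,0)); np.savez(n+'_avg.npz',**f); return f
def gradmag(f):
    g=cv2.GaussianBlur(f['color'].astype(np.float32),(0,0),0.8)
    gx=cv2.Sobel(g,cv2.CV_32F,1,0)/8;gy=cv2.Sobel(g,cv2.CV_32F,0,1)/8
    return gx.mean(-1),gy.mean(-1)
def place(p,P):
    c,s=np.cos(p[2]),np.sin(p[2]);R=np.array([[c,-s,0],[s,c,0],[0,0,1]])
    return P@R.T+[p[0],p[1],0]
def score(p,segs,views):
    t=0
    for f,(gx,gy) in views:
        for a,b,w in segs:
            ab=proj(f,place(p,np.array([a,b],float))); d=ab[1]-ab[0];L=np.linalg.norm(d)
            q=ab[0]+np.linspace(.05,.95,25)[:,None]*d; n=np.array([-d[1],d[0]])/L
            m=q.astype(np.float32)
            A=cv2.remap(gx,m[:,:1],m[:,1:],cv2.INTER_LINEAR)*n[0]+cv2.remap(gy,m[:,:1],m[:,1:],cv2.INTER_LINEAR)*n[1]
            t+=w*abs(A.mean())*L
    return t
def fit(p0,segs,views,dr=.012,da=.15,n=60,seed=0):
    r=np.random.default_rng(seed);best=None
    for i in range(n):
        s=np.array(p0)+(r.uniform(-1,1,3)*[dr,dr,da] if i else 0)
        o=minimize(lambda p:-score(p,segs,views),s,method='Nelder-Mead',options=dict(initial_simplex=s+np.array([[0,0,0],[.004,0,0],[0,.004,0],[0,0,.05]]),xatol=1e-5,fatol=1e-3))
        if best is None or o.fun<best.fun:best=o
    return best.x,-best.fun
def rect(x0,x1,y0,y1,z,w=1):
    c=[(x0,y0,z),(x1,y0,z),(x1,y1,z),(x0,y1,z)]
    return [(c[i],c[(i+1)%4],w) for i in range(4)]
CAST=[((-.035,-.05,.016),(-.035,.062,.016),1),((.035,-.05,.016),(.035,.062,.016),1),((-.048,-.05,.009),(-.048,.1,.009),1),((.048,-.05,.009),(.048,.1,.009),1),((-.035,-.0506,.036),(.035,-.0506,.036),1),((-.035,.0626,.036),(.035,.0626,.036),1)]
TRAY=rect(-.033,.033,-.05,.05,.026)
HOLD=rect(-.057,.057,-.037,.037,.004)
E
python3 - <<'E'
from h import *
f=avg('top',10);g=avg('scene',6)
W=cloud(f);Wg=cloud(g)
for C,(x0,x1,y0,y1) in((W,(.3,.36,0,.1)),(W,(.4,.45,-.25,-.2)),(Wg,(.38,.45,.12,.2))):
    m=(C[...,0]>x0)&(C[...,0]<x1)&(C[...,1]>y0)&(C[...,1]<y1);print('bench z',np.nanmedian(C[...,2][m]).round(4),C[...,2][m].std())
for n,(u,v) in dict(cast=(228,192),tray=(288,208),hold=(149,207),gb=(149,215.5),lev=(190,187)).items():
    print(n,W[int(v)-1:int(v)+2,int(u)-1:int(u)+2].reshape(-1,3).mean(0).round(4))
vt=[(f,gradmag(f))];vg=[(g,gradmag(g))]
def xy(u,v,z):  # ray to plane
    o=minimize(lambda p:np.sum((proj(f,np.array([p[0],p[1],z]))-[u,v])**2),[.4,0]);return o.x
c=xy(228,192,.02);print('c0',c)
print('caster',fit([*c,-.1],CAST,vt,dr=.02))
t=xy(288,207,.02)
print('tray',fit([*t,-.7],TRAY,vt), fit([*t,-.7],TRAY+[((-.029,-.05,.026),(-.029,.05,.026),1),((.029,-.05,.026),(.029,.05,.026),1)],vt))
h=xy(149,206,.004)
print('hold',h,fit([*h,0.1],HOLD,vt),fit([*h,.1],HOLD,vt+vg))
o=np.zeros((600,800,3))
o[:,:]=0
o[:300,:]=cv2.resize(f['color'][165:225,185:345],(800,300),interpolation=cv2.INTER_CUBIC)
o[300:,:400]=cv2.resize(f['color'][170:245,110:210],(400,300),interpolation=cv2.INTER_CUBIC)
o[300:,400:]=cv2.resize(f['color'][185:230,258:318],(400,300),interpolation=cv2.INTER_CUBIC)
save(np.clip(o*1.2,0,255).astype(np.uint8),'crop2.png')
E
```

```text
bench z -0.0015 0.0015164070065902448
bench z -0.0007 0.006640863405640412
bench z 0.0025 0.004711694571173043
cast [0.5316 0.0054 0.0087]
tray [ 0.4673 -0.2156  0.002 ]
hold [0.4828 0.3023 0.0021]
gb [0.4522 0.2849 0.0628]
lev [0.5514 0.1422 0.0333]
c0 [0.53077837 0.00448726]
caster (array([ 0.52980932, -0.00367778, -0.16051086]), np.float64(3544.7878680981753))
tray (array([ 0.47385806, -0.19104486, -0.69056129]), np.float64(411.19767969561576)) (array([ 0.46516276, -0.19882297, -0.67648149]), np.float64(531.5413357148294))
hold [0.48645033 0.30171676] (array([0.48403625, 0.30061252, 0.09504042]), np.float64(2008.2780112249452)) (array([0.48338747, 0.30021049, 0.09491467]), np.float64(3689.603381136702))
```

View pics/crop2.png

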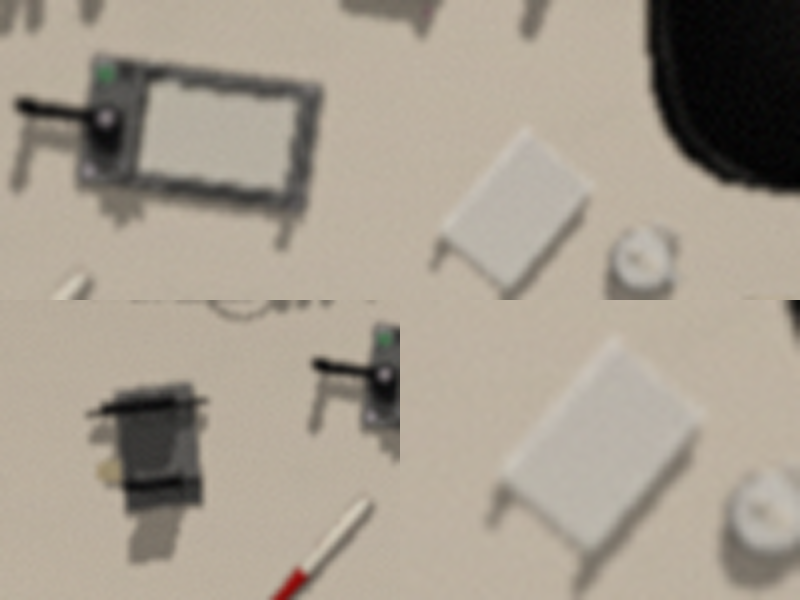

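Run:
```python
from h import *
f=dict(np.load('top_avg.npz'));g=dict(np.load('scene_avg.npz'))
vt=[(f,gradmag(f))];vg=[(g,gradmag(g))]
T=[]
for z in(.004,.015,.026): 
    r=fit([.466,-.2155,.876],rect(-.033,.033,-.05,.05,z),vt);T.append(r);print('tray z',z,r)
for i in range(6): print('cast drop',i,fit([.532,0.0,-.13],[s for j,s in enumerate(CAST) if j!=i],vt,dr=.01,n=30))
c,_=fit([.532,0.0,-.13],CAST,vt,dr=.01)
h,_=fit([.4835,.3003,.095],HOLD,vt+vg)
def comb(hw,zt): return rect(-.005,.005,-hw,hw,zt)
k=place(h,np.array([[-.036,0,0],[.036,0,0]]));print('comb guess',k)
for L in (vt,vg,vt+vg):
    print('narrow',fit([*k[0,:2],h[2]],comb(.022,.064),L,dr=.008,da=.06))
    print('wide',fit([*k[1,:2],h[2]],comb(.030,.064),L,dr=.008,da=.06))
kn,_=fit([*k[0,:2],h[2]],comb(.022,.064),vt+vg,dr=.008,da=.06)
def draw(f,x0,y0,w,hh,S,items):
    im=cv2.resize(np.clip(f['color'][y0:y0+hh,x0:x0+w]*1.2,0,255).astype(np.uint8),None,fx=S,fy=S,interpolation=cv2.INTER_CUBIC)
    for p,segs,col in items:
        for a,b,_ in segs:
            q=((proj(f,place(p,np.array([a,b],float)))-[x0,y0]+.5)*S).astype(int);cv2.line(im,tuple(map(int,q[0])),tuple(map(int,q[1])),col,1)
    return im
A=draw(f,185,165,133,50,6,[(c,CAST,(255,0,0)),(T[2][0],TRAY,(0,0,255))])
B=draw(f,110,180,65,50,6,[(h,HOLD,(255,0,0)),(kn,comb(.022,.064),(0,255,0))])
C=draw(g,135,205,65,50,6,[(h,HOLD,(255,0,0)),(kn,comb(.022,.064),(0,255,0))])
o=np.zeros((600,800,3),np.uint8);o[:300,:798]=A;o[300:,:390]=B;o[300:,400:790]=C;save(o,'ov.png')
```

```text
tray z 0.004 (array([ 0.47613223, -0.21571283,  0.86036769]), np.float64(550.338460378925))
tray z 0.015 (array([ 0.47612703, -0.21491207,  0.85507065]), np.float64(561.7665196253299))
tray z 0.026 (array([ 0.47605469, -0.21424946,  0.85238349]), np.float64(572.3738739283605))
cast drop 0 (array([ 0.52916125, -0.00343637, -0.16469292]), np.float64(2868.422415930736))
cast drop 1 (array([ 0.53039424, -0.003678  , -0.1603308 ]), np.float64(2955.9227084073877))
cast drop 2 (array([ 0.53036842, -0.00352364, -0.15838995]), np.float64(2923.9912488475097))
cast drop 3 (array([ 0.52950456, -0.00333368, -0.15676853]), np.float64(2671.7013695898922))
cast drop 4 (array([ 0.52955618, -0.00531089, -0.16029762]), np.float64(3239.5491388378878))
cast drop 5 (array([ 0.53033374, -0.0010052 , -0.1606124 ]), np.float64(3210.157356004328))
comb guess [[0.44756691 0.29679703 0.        ]
 [0.51924317 0.30361712 0.        ]]
narrow (array([ 0.43598615,  0.29136802, -0.02421354]), np.float64(331.40055919415835))
wide (array([0.53134348, 0.29763144, 0.07718956]), np.float64(733.6887574239136))
narrow (array([ 0.46998894,  0.27857291, -0.96843362]), np.float64(689.6887901256766))
wide (array([0.52204047, 0.30845126, 0.12401465]), np.float64(894.7395183792676))
narrow (array([ 0.46572824,  0.26825652, -0.41183674]), np.float64(791.8419320761975))
wide (array([0.52883047, 0.3070146 , 0.12683336]), np.float64(1483.372809167718))
```

View pics/ov.png

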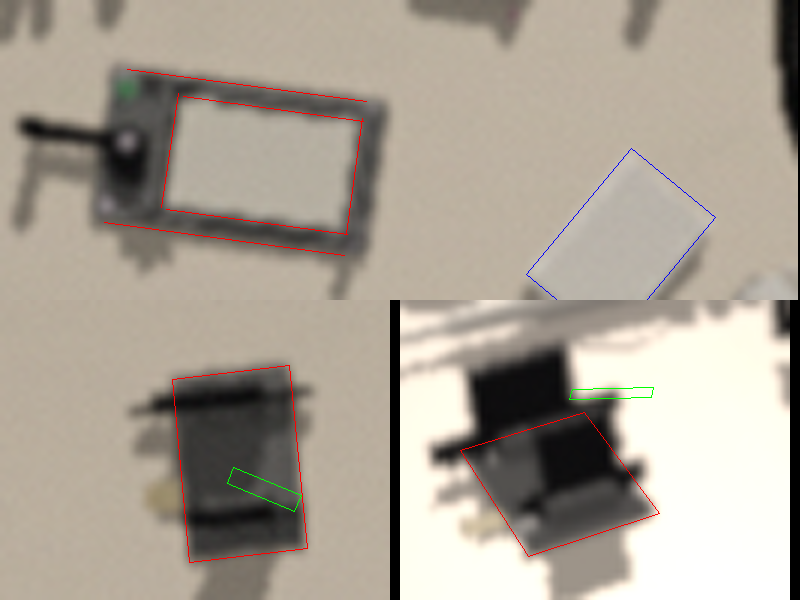

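```bash
cat >> h.py <<'E'
def box(x0,x1,y0,y1,z0,z1): return np.array([(x,y,z) for x in(x0,x1) for y in(y0,y1) for z in(z0,z1)],float)
def mask(f,p,boxes,win,S=8):
    x0,y0,w,h=win;m=np.zeros((h*S,w*S),np.uint8)
    for b in boxes:
        q=(proj(f,place(p,b))-[x0,y0]+.5)*S
        cv2.fillConvexPoly(m,cv2.convexHull(np.round(q*16).astype(np.int32).reshape(-1,1,2)),1,shift=4)
    return cv2.resize(m.astype(np.float32),(w,h),interpolation=cv2.INTER_AREA)
def mfit(p0,boxes,items,dr,da,n=25):
    r=np.random.default_rng(1);best=None
    def cost(p): return -sum(((D-.5)*mask(f,p,boxes,w)).sum() for f,D,w in items)
    for i in range(n):
        s=np.array(p0)+(r.uniform(-1,1,3)*[dr,dr,da] if i else 0)
        o=minimize(cost,s,method='Nelder-Mead',options=dict(initial_simplex=s+np.array([[0,0,0],[.004,0,0],[0,.004,0],[0,0,.05]]),xatol=1e-5,fatol=1e-3))
        if best is None or o.fun<best.fun:best=o
    return best.x,-best.fun
def crop(f,win): x0,y0,w,h=win;return f['color'][y0:y0+h,x0:x0+w].astype(float)
E
python3 - <<'E'
from h import *
f=dict(np.load('top_avg.npz'));g=dict(np.load('scene_avg.npz'))
def D(f,w,lo,hi): return np.clip((hi-crop(f,w).mean(-1))/(hi-lo),0,1)
wt=(125,180,50,50);wg=(130,195,75,60)
for w,q in((wt,f),(wg,g)): print(np.histogram(crop(q,w).mean(-1),bins=range(0,140,10))[0])
CB=lambda bl,sh,gb:[box(-.002,.002,-bl,bl,.024,.034),box(-.002,.002,-sh,-.0215,.010,.024),box(-.002,.002,.0215,sh,.010,.024),box(-.005,.005,-gb,gb,.032,.064)]
I=[(f,D(f,wt,12,40),wt)];J=[(g,D(g,wg,12,45),wg)]
for nm,p,b in(('narrow',[.447,.297,.095],CB(.027,.036,.022)),('wide',[.519,.3036,.095],CB(.047,.056,.03))):
    for L in(I,J,I+J): x,s=mfit(p,b,L,.01,.08,12);print(nm,x.round(4),round(s,1))
# tray by hue
w=(255,180,55,55);c=crop(f,w);r=c[...,0]/c[...,2];print('ratio bg',np.median(r),'tray',np.median(r[25:30,30:36]))
bg,tr=np.median(r),np.median(r[25:30,30:36])
Dt=np.clip((bg-r)/(bg-tr),0,1)
for z in(.013,): print('tray',mfit([.47,-.2145,.86],[box(-.033,.033,-.05,.05,0,.026)],[(f,Dt,w)],.008,.1,12))
np.save('Dt.npy',Dt); save((np.repeat(Dt[...,None],3,2)*255).astype(np.uint8),'dt.png',8)
E
```

```text
[  0  39  37  62 232  80  58  74  46 120  56  47  50]
[  0 226  60  55  64 113 100  47  43  43 108 139 501]
narrow [ 0.4492  0.2899 -0.0158] 0.4
narrow [0.4506 0.2969 0.8418] 23.3
narrow [ 0.4491  0.2947 -0.01  ] 10.3
wide [ 0.5212  0.3066 -0.0229] -6.3
wide [ 0.5106  0.3034 -1.1314] 55.9
wide [ 0.5194  0.3028 -0.026 ] -13.6
ratio bg 1.1681614349775784 tray 1.0945185549537162
tray (array([ 0.47341376, -0.21330845,  0.8531699 ]), np.float64(227.41737725590528))
```

View pics/dt.png

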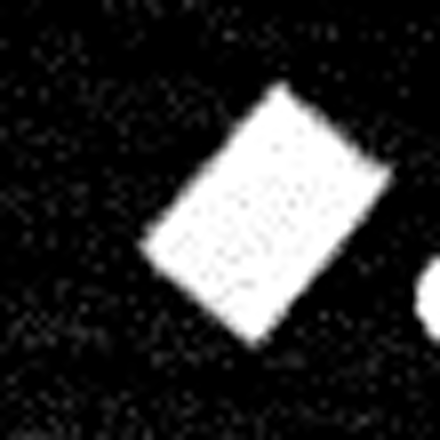

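The mask shows the clear tray cleanly, with corners near (280,85), (390,172), (255,345) and (142,240). The fit gives (0.473,-0.213) with yaw 0.853. Next is a joint fit of both combs, since each black silhouette pulls on the other's fit.

Run:
```python
from h import *
f=dict(np.load('top_avg.npz'));g=dict(np.load('scene_avg.npz'))
def D(f,w,lo,hi): return np.clip((hi-crop(f,w).mean(-1))/(hi-lo),0,1)
wt=(125,180,50,50);wg=(130,195,75,60)
CB=lambda bl,sh,gb:[box(-.002,.002,-bl,bl,.024,.034),box(-.002,.002,-sh,-.0215,.010,.024),box(-.002,.002,.0215,sh,.010,.024),box(-.005,.005,-gb,gb,.032,.064)]
N=CB(.027,.036,.022);Wd=CB(.047,.056,.03)
h=[.4834,.3002,.095]
I=(f,D(f,wt,18,48),wt);J=(g,D(g,wg,18,42),wg)
def run(L,s0,seed):
    def cost(q):
        c=0;pn=place([*h[:2],q[4]],np.array([[q[0],q[1],0],[q[2],q[3],0]]))
        for F,d,w in L:
            m=np.maximum(mask(F,[*pn[0,:2],q[4]],N,w),mask(F,[*pn[1,:2],q[4]],Wd,w));c+=((m-d)**2).sum()
        return c
    o=minimize(cost,s0,method='Nelder-Mead',options=dict(initial_simplex=np.vstack([s0]+[np.array(s0)+np.eye(5)[i]*[.004,.006,.004,.006,.03][i] for i in range(5)]),maxiter=600,xatol=1e-5,fatol=1e-3))
    return o,place([*h[:2],o.x[4]],np.array([[o.x[0],o.x[1],0]]))[0]
for nm,L in(('top',[I]),('scene',[J]),('both',[I,J])):
    for s0 in([-.036,0,.036,0,.095],[-.034,-.006,.038,-.004,.07]):
        o,p=run(L,s0,0);print(nm,o.x.round(4),round(o.fun,1),'narrow world',p.round(4))
```

```text
top [-0.0343 -0.0052  0.0371  0.0016  0.0552] 29.5 narrow world [0.4495 0.2931 0.    ]
top [-0.034  -0.0074  0.0372  0.0009  0.0351] 27.5 narrow world [0.4497 0.2916 0.    ]
scene [-0.0344 -0.002   0.0286  0.0072  0.1529] 172.9 narrow world [0.4497 0.2929 0.    ]
scene [-0.0337 -0.0024  0.0272  0.009   0.119 ] 173.6 narrow world [0.4502 0.2938 0.    ]
both [-0.0343 -0.0021  0.0355  0.002   0.107 ] 224.9 narrow world [0.4495 0.2944 0.    ]
both [-0.0343 -0.004   0.0357  0.0001  0.0672] 222.2 narrow world [0.4494 0.2939 0.    ]
```

Run:
```python
from h import *
f=dict(np.load('top_avg.npz'));W=cloud(f)
for nm,(u0,u1,v0,v1) in dict(dome=(310,390,125,210),cap=(300,325,208,228),timer=(250,275,140,165),pip=(125,195,150,175),rack=(175,222,118,148)).items():
    c=W[v0:v1,u0:u1].reshape(-1,3);c=c[c[:,2]>.012];print(nm,np.nanpercentile(c,[2,50,98],axis=0).round(3).tolist())
print(monitor.state()['time'])
```

```text
dome [[0.482, -0.497, 0.061], [0.583, -0.392, 0.238], [0.701, -0.313, 0.272]]
cap [[0.414, -0.329, 0.013], [0.434, -0.305, 0.019], [0.457, -0.285, 0.022]]
timer [[0.636, -0.166, 0.014], [0.672, -0.131, 0.017], [0.708, -0.098, 0.052]]
pip [[0.645, 0.153, 0.014], [0.655, 0.237, 0.022], [0.677, 0.37, 0.028]]
rack [[0.722, 0.037, 0.023], [0.747, 0.109, 0.069], [0.797, 0.19, 0.111]]
0.9
```

Emit:
{"method": "arm_command", "body": {"rows": [[85, [0.16, 0.857, 0], [0, 0, 0.95]], [85, [0.16, 0.857, 0], [0, 0, 0.95]], [85, [0.16, 0.857, 0], [0, 0, 0.95]], [85, [0.16, 0.857, 0], [0, 0, 0.95]], [85, [0.16, 0.857, 0], [0, 0, 0.95]], [85, [0.16, 0.857, 0], [0, 0, 0.95]], [85, [0.16, 0.857, 0], [0, 0, 0.95]], [85, [0.16, 0.857, 0], [0, 0, 0.95]], [85, [0.16, 0.857, 0], [0, 0, 0.95]], [85, [0.16, 0.857, 0], [0, 0, 0.95]], [85, [0.16, 0.857, 0], [0, 0, 0.95]], [85, [0.16, 0.857, 0], [0, 0, 0.95]]]}}

```text
time: 1.9
tool_pos: [0.3304, -0.3004, 0.1936]
tool_rot: [0.0, 0.554, 0.833, -0.0]
contact_force: [-0.8, 0.2, -0.5]
gripper_width: 0.995
grasp_force: 0.0
```

```bash
cat >> h.py <<'E'
def st():
    s=monitor.state();w,x,y,z=s['tool_rot'];yd=np.array([2*(x*y-w*z),1-2*(x*x+z*z)])
    print('t',round(s['time'],2),'tcp',s['tool_pos'].round(4),'toolY deg',np.degrees(np.arctan2(yd[1],yd[0])).round(2),'q',s['joint_pos'].round(2),'F',s['contact_force'].round(1),'grip',round(s['gripper_width'],3),round(s['grasp_force'],1));return s
E
python3 -c "from h import *;st()"
```

```text
t 1.9 tcp [ 0.3304 -0.3004  0.1936] toolY deg 22.72 q [-0.9  -0.4   2.01 -0.    1.53 -1.3 ] F [-0.8  0.2 -0.5] grip 0.995 0.0
```

Emit:
{"method": "arm_command", "body": {"rows": [[85, [0.477, 0.29, -0.43], [0, 0, 0.291]], [85, [0.477, 0.29, -0.43], [0, 0, 0.291]], [85, [0.477, 0.29, -0.43], [0, 0, 0.291]], [85, [0.477, 0.29, -0.43], [0, 0, 0.291]], [85, [0.477, 0.29, -0.43], [0, 0, 0.291]], [85, [0.477, 0.29, -0.43], [0, 0, 0.291]], [85, [0.477, 0.29, -0.43], [0, 0, 0.291]], [85, [0.477, 0.29, -0.5], [0, 0, 0.291]], [85, [0.477, 0.29, -0.56], [0, 0, 0.291]], [85, [0.477, 0.29, -0.6], [0, 0, 0.291]], [85, [0.477, 0.29, -0.622], [0, 0, 0.291]], [85, [0.477, 0.29, -0.622], [0, 0, 0.291]]]}}

```text
time: 2.9
tool_pos: [0.4724, -0.2137, 0.0062]
tool_rot: [-0.001, 0.354, 0.935, 0.0]
contact_force: [0.7, 0.1, 0.2]
gripper_width: 0.998
grasp_force: 0.0
```

Run:
```python
from h import *
st();g=grab('scene');f=grab('top')
o=np.hstack([cv2.resize(g['color'][130:280,180:430],(750,450))])
save(o,'s2.png')
```

```text
t 2.9 tcp [ 0.4724 -0.2137  0.0062] toolY deg 48.49 q [-0.57 -0.    2.   -0.    1.14 -1.41] F [0.7 0.1 0.2] grip 0.998 0.0
```

View pics/s2.png

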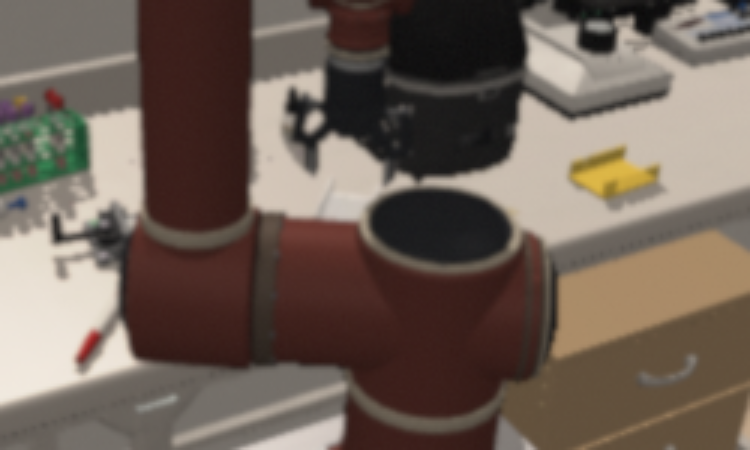

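The gripper straddles the clear tray, with its fingertips at (308,165) and (388,170). The yellow look-alike stands apart at (610,175). I'll lower 3 mm and close.

Emit:
{"method": "arm_command", "body": {"rows": [[85, [0, 0, -0.01], [0, 0, 0]], [60, [0, 0, -0.01], [0, 0, 0]], [60, [0, 0, -0.01], [0, 0, 0]], [60, [0, 0, -0.01], [0, 0, 0]], [60, [0, 0, -0.01], [0, 0, 0]], [60, [0, 0, -0.01], [0, 0, 0]], [60, [0, 0, -0.01], [0, 0, 0]], [60, [0, 0, -0.01], [0, 0, 0]]]}}

```text
time: 3.67
tool_pos: [0.4735, -0.2135, 0.0038]
tool_rot: [0.0, 0.354, 0.935, 0.0]
contact_force: [-0.4, -0.2, 0.0]
gripper_width: 0.702
grasp_force: 0.0
```

Run:
```python
from h import *
s=st();g=grab('scene');f=grab('top')
A=cv2.resize(g['color'][150:215,265:365],(600,390),interpolation=cv2.INTER_CUBIC)
B=cv2.resize(f['color'][180:245,255:325],(210,195),interpolation=cv2.INTER_CUBIC)
o=np.zeros((600,800,3),np.uint8);o[:390,:600]=A;o[395:590,:210]=B
C=cv2.resize(f['color'][180:245,255:325],(210,195));save(o,'s3.png')
for n,F in(('s',g),('t',f)):
    W=cloud(F);c=W.reshape(-1,3);m=(np.linalg.norm(c[:,:2]-[.4734,-.2133],axis=1)<.07)&(c[:,2]<.08)
    print(n,m.sum(),np.histogram(c[m,2],bins=np.arange(-.01,.08,.01))[0])
print(proj(g,np.array([s['tool_pos'],[.4734,-.2133,.0]])),proj(f,s['tool_pos']))
```

```text
t 3.67 tcp [ 0.4735 -0.2135  0.0038] toolY deg 48.55 q [-0.57  0.    2.    0.    1.14 -1.41] F [-0.4 -0.2  0. ] grip 0.702 0.0
s 274 [  2 164  20  22   8   3  10  24]
t 286 [148 128   4   6   0   0   0   0]
[[295.05198553 201.59509316]
 [294.98187889 202.48131637]] [287.39904331 206.33143491]
```

View pics/s3.png

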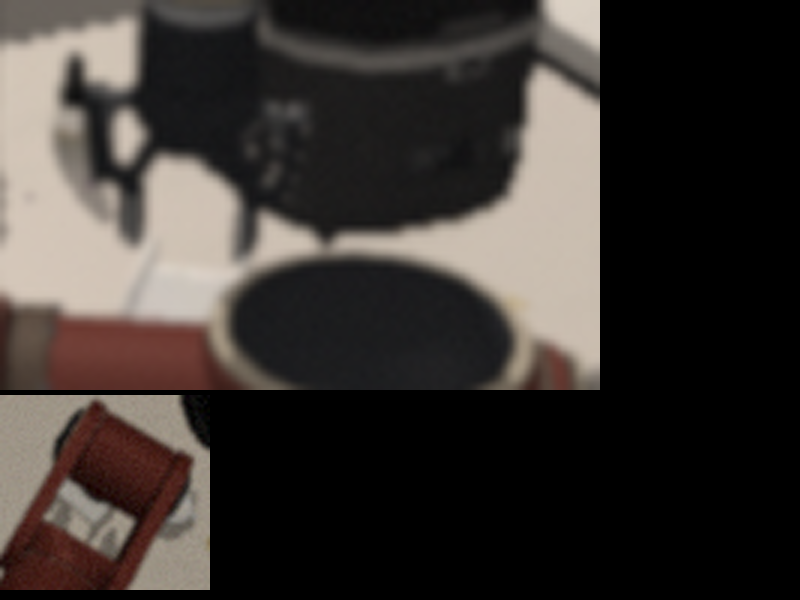

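Run:
```python
from h import *
g=dict(np.load('scene.npz'))
c=np.array([.4735,-.2135]);d=np.array([np.cos(np.radians(48.55)),np.sin(np.radians(48.55))])
for z in(.005,.02,.03,.04):
    print(z,[((proj(g,np.array([*(c+s*d),z]))-[265,150]+.5)*6).round(0).tolist() for s in(.03,-.03,.038,-.038)])
p=[.4734,-.2133,.853]
for z in(0,.026): print('tray',z,((proj(g,place(p,np.array([[x,y,z] for x,y in((.033,.05),(-.033,.05),(-.033,-.05),(.033,-.05))])))-[265,150]+.5)*6).round(0).tolist())
W=cloud(g)
for u,v in((286,185),(287,189),(305,190),(306,192),(291,188),(291,196),(300,197)): print(u,v,W[v,u].round(3))
```

```text
0.005 [[137.0, 304.0], [230.0, 318.0], [125.0, 303.0], [243.0, 320.0]]
0.02 [[138.0, 284.0], [232.0, 297.0], [126.0, 282.0], [244.0, 299.0]]
0.03 [[139.0, 270.0], [233.0, 284.0], [126.0, 269.0], [245.0, 285.0]]
0.04 [[139.0, 257.0], [234.0, 270.0], [127.0, 255.0], [246.0, 272.0]]
tray 0 [[116.0, 351.0], [221.0, 366.0], [247.0, 286.0], [147.0, 273.0]]
tray 0.026 [[117.0, 315.0], [223.0, 330.0], [250.0, 252.0], [149.0, 238.0]]
286 185 [ 0.491 -0.181  0.075]
287 189 [ 0.493 -0.187  0.056]
305 190 [ 0.449 -0.238  0.061]
306 192 [ 0.516 -0.289  0.005]
291 188 [ 0.571 -0.252  0.004]
291 196 [ 0.513 -0.218  0.006]
300 197 [ 0.491 -0.246  0.007]
```

Run:
```python
from h import *
g=avg('scene',6);W=cloud(g);I=g['color'].mean(-1)
for v in range(180,206): print(v,' '.join(f'{int(I[v,u]):3d}' for u in range(280,310)),'|',' '.join(f'{int(round(W[v,u,2]*1000)) if np.isfinite(W[v,u,2]) else -99}' for u in range(284,308,1)))
```

```text
180  92  90 102  98  70  37  25  36  84 146 182 191 191 191 191 191 192 192 190 187 180 160 120  74  41  26  24  27  40  57 | 96 97 97 96 88 3 4 3 4 4 3 5 4 3 4 5 4 3 17 107 106 107 107 103
181 115 121 140 144 112  59  30  34  79 146 183 192 192 192 192 192 192 192 192 192 190 184 162 124  77  38  25  26  33  40 | 92 93 94 91 88 3 2 3 2 2 3 3 2 1 4 4 4 3 2 103 102 103 104 101
182 126 130 147 160 133  76  45  46  82 146 184 192 193 193 193 193 193 193 193 192 193 191 183 156 107  54  27  25  26  27 | 83 87 88 87 81 3 4 3 5 1 3 2 2 4 5 5 3 5 3 3 99 99 100 99
183 130 129 141 157 137  83  60  60  87 148 185 193 193 193 193 193 193 193 193 193 192 192 189 173 130  72  33  25  26  26 | 80 82 83 85 78 5 4 3 3 4 3 3 2 3 3 2 4 4 4 2 96 96 96 96
184 137 130 137 152 133  84  67  67  89 149 185 193 194 193 193 193 193 193 193 193 193 192 191 180 141  84  41  36  53  53 | 76 77 80 80 73 3 4 4 3 3 4 2 3 4 4 4 4 4 4 2 87 90 92 89
185 156 138 135 143 124  82  70  69  90 149 185 194 194 194 193 193 193 193 193 193 193 192 190 175 136  87  51  60 101 107 | 73 73 75 76 68 3 5 3 5 4 2 3 3 3 3 3 3 3 3 3 
[... 3134 characters left out ...]
10 311 311 313 315 316 317 318 319
203  99 103 104 104 104 103 107 119 129 131 131 133 140 146 147 148 150 153 151 149 150 146 116  66  33  27  27  27  27  27 | 298 298 298 298 298 297 297 297 297 297 296 296 295 295 295 310 312 311 312 315 316 317 319 319
204  74  76  76  76  77  77  78  83  86  88  87  88  92  94  95  96 100 102 104 115 137 144 117  68  34  27  27  27  27  27 | 300 299 299 300 299 299 298 299 299 299 299 299 299 299 301 309 311 311 312 314 315 317 317 318
205  73  73  73  73  73  72  73  73  73  73  72  72  72  72  72  73  74  74  74  94 130 146 120  71  36  27  28  27  27  28 | 300 300 300 300 300 300 300 300 301 299 299 300 300 300 302 309 311 312 311 313 315 316 317 318
```

The depth map puts the real fingertips at z≈0.05, while the TCP reads 0.004. The tray rim measures 26 mm in the same view, so the camera is right and the fingers closed above the tray. I'll reopen, go lower watching the force, and measure the tips again.

Emit:
{"method": "arm_command", "body": {"rows": [[85, [0, 0, 0], [0, 0, 0]], [85, [0, 0, 0], [0, 0, 0]], [85, [0, 0, 0], [0, 0, 0]], [85, [0, 0, -0.02], [0, 0, 0]], [85, [0, 0, -0.04], [0, 0, 0]], [85, [0, 0, -0.06], [0, 0, 0]], [85, [0, 0, -0.06], [0, 0, 0]]]}}

```text
time: 4.65
tool_pos: [0.4721, -0.2126, -0.0163]
tool_rot: [-0.002, 0.354, 0.935, 0.0]
contact_force: [-0.3, 1.2, 0.3]
gripper_width: 0.994
grasp_force: 0.0
```

```bash
cat >> h.py <<'E'
def tips(s,n=3,extra=.0):
    g=avg('scene',n);W=cloud(g)-[0,0,.0025];c=W.reshape(-1,3);w,x,y,z=s['tool_rot']
    d=np.array([2*(x*y-w*z),1-2*(x*x+z*z)]);q=c[:,:2]-s['tool_pos'][:2];a=q@d;b=q@[-d[1],d[0]]
    m=(abs(b)<.02)&(abs(a)<.065)&(c[:,2]>.032)&(c[:,2]<.3)
    for sg in(1,-1):
        k=m&(a*sg>0)
        if k.sum(): i=np.argsort(c[k,2])[:4];print('finger',sg,'low z',c[k,2][i].round(3),'a',a[k][i].round(3),'b',b[k][i].round(3))
E
python3 -c "
from h import *
tips(st())"
```

```text
t 4.65 tcp [ 0.4721 -0.2126 -0.0163] toolY deg 48.54 q [-0.57  0.03  2.01 -0.    1.1  -1.41] F [-0.3  1.2  0.3] grip 0.994 0.0
finger 1 low z [0.038 0.04  0.04  0.041] a [0.044 0.056 0.051 0.045] b [ 0.     0.     0.007 -0.001]
finger -1 low z [0.051 0.053 0.055 0.056] a [-0.047 -0.044 -0.054 -0.051] b [0.006 0.01  0.004 0.006]
```

Emit:
{"method": "arm_command", "body": {"rows": [[85, [0, 0, -0.02], [0, 0, 0]], [85, [0, 0, -0.04], [0, 0, 0]], [85, [0, 0, -0.055], [0, 0, 0]], [85, [0, 0, -0.065], [0, 0, 0]], [60, [0, 0, -0.065], [0, 0, 0]], [60, [0, 0, -0.065], [0, 0, 0]], [60, [0, 0, -0.065], [0, 0, 0]], [60, [0, 0, -0.065], [0, 0, 0]], [60, [0, 0, -0.065], [0, 0, 0]], [60, [0, 0, -0.065], [0, 0, 0]]]}}

```text
time: 5.63
tool_pos: [0.4735, -0.2135, -0.0337]
tool_rot: [0.0, 0.354, 0.935, -0.0]
contact_force: [0.1, 0.6, -0.7]
gripper_width: 0.754
grasp_force: 68.8
```

```bash
python3 -c "
from h import *
tips(st())"
```

```text
t 5.63 tcp [ 0.4735 -0.2135 -0.0337] toolY deg 48.55 q [-0.57  0.06  2.01 -0.    1.06 -1.41] F [ 0.1  0.6 -0.7] grip 0.754 68.8
finger 1 low z [0.032 0.032 0.034 0.034] a [0.039 0.046 0.034 0.035] b [ 0.006  0.009 -0.008  0.009]
finger -1 low z [0.04  0.044 0.044 0.048] a [-0.033 -0.04  -0.037 -0.034] b [0.008 0.005 0.007 0.015]
```

Emit:
{"method": "arm_command", "body": {"rows": [[60, [0, 0, 0.1], [0, 0, 0]], [60, [0, 0, 0.22], [0, 0, 0]], [60, [0, 0, 0.333], [0, 0, 0]], [60, [0.191, 0.716, 0.333], [0, 0, -0.641]], [60, [0.191, 0.716, 0.333], [0, 0, -0.641]], [60, [0.191, 0.716, 0.333], [0, 0, -0.641]], [60, [0.191, 0.716, 0.333], [0, 0, -0.641]], [60, [0.191, 0.716, 0.333], [0, 0, -0.641]], [60, [0.191, 0.716, 0.333], [0, 0, -0.641]], [60, [0.191, 0.716, 0.333], [0, 0, -0.641]], [60, [0.191, 0.716, 0.333], [0, 0, -0.641]], [60, [0.191, 0.716, 0.333], [0, 0, -0.641]]]}}

```text
time: 6.78
tool_pos: [0.5305, 0.0024, 0.0658]
tool_rot: [-0.0, 0.762, 0.647, -0.0]
contact_force: [0.2, 0.2, -1.3]
gripper_width: 0.757
grasp_force: 68.6
```

Run:
```python
from h import *
s=st();g=avg('scene',4);f=avg('top',4)
save(np.clip(g['color'][110:240,170:330],0,255).astype(np.uint8),'s4.png',4.5)
W=cloud(g)-[0,0,.0025];print(proj(g,s['tool_pos']))
```

```text
t 6.78 tcp [0.5305 0.0024 0.0658] toolY deg -9.34 q [-0.14 -0.06  1.94 -0.    1.26  0.03] F [ 0.2  0.2 -1.3] grip 0.757 68.6
[236.60970538 193.01120329]
```

View pics/s4.png

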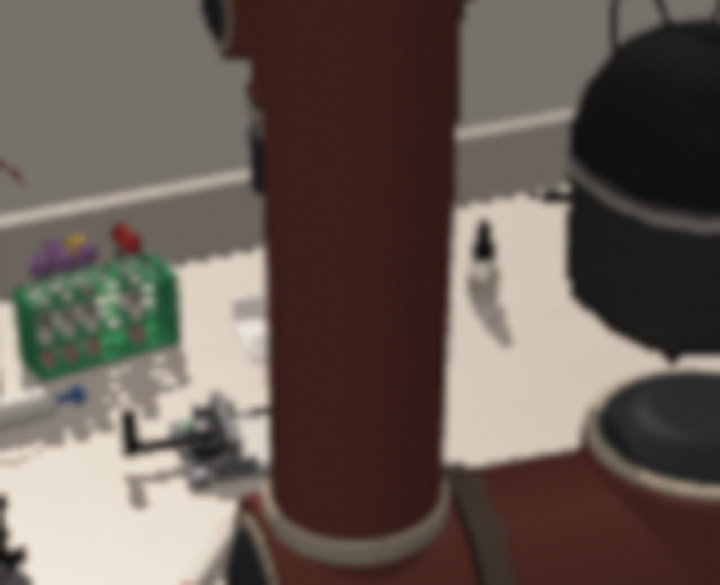

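The tray is held above the bench at (250,330), and the caster's gate and lever are at (150-230,440). I'll lower it into the caster.

Emit:
{"method": "arm_command", "body": {"rows": [[60, [0, -0.003, -0.1], [0, 0, 0]], [60, [0, -0.003, -0.18], [0, 0, 0]], [60, [0, -0.003, -0.24], [0, 0, 0]], [60, [0, -0.003, -0.26], [0, 0, 0]], [60, [0, -0.003, -0.27], [0, 0, 0]], [60, [0, -0.003, -0.28], [0, 0, 0]], [60, [0, -0.003, -0.288], [0, 0, 0]], [60, [0, -0.003, -0.288], [0, 0, 0]]]}}

```text
time: 7.85
tool_pos: [0.5316, 0.0003, -0.0193]
tool_rot: [0.001, 0.761, 0.649, 0.001]
contact_force: [0.4, -0.2, -1.0]
gripper_width: 0.758
grasp_force: 68.5
```

```bash
python3 -c "
from h import *
s=st();print(s['ft_torque'].round(2))"
```

```text
t 7.85 tcp [ 5.316e-01  3.000e-04 -1.930e-02] toolY deg -9.14 q [-0.14  0.07  1.98  0.    1.09  0.02] F [ 0.4 -0.2 -1. ] grip 0.758 68.5
[-0.02  0.02  0.02]
```

Emit:
{"method": "arm_command", "body": {"rows": [[60, [0, 0, -0.006], [0, 0, 0]], [60, [0, 0, -0.012], [0, 0, 0]], [60, [0, 0, -0.012], [0, 0, 0]]]}}

```text
time: 8.1
tool_pos: [0.5309, 0.0004, -0.0236]
tool_rot: [0.0, 0.761, 0.649, 0.0]
contact_force: [-0.3, 0.9, -2.0]
gripper_width: 0.754
grasp_force: 68.5
```

Emit:
{"method": "arm_command", "body": {"rows": [[72, [0, 0, 0], [0, 0, 0]], [85, [0, 0, 0], [0, 0, 0]], [85, [0, 0, 0], [0, 0, 0]], [85, [0, 0, 0.1], [0, 0, 0]], [85, [0, 0, 0.25], [0, 0, 0]], [85, [0, 0, 0.45], [0, 0, 0]], [85, [-0.25, 0.9, 0.5], [0, 0, 0]], [85, [-0.25, 0.9, 0.5], [0, 0, 0]], [85, [-0.25, 0.9, 0.5], [0, 0, 0]], [85, [-0.25, 0.9, 0.5], [0, 0, 0]], [85, [-0.25, 0.9, 0.5], [0, 0, 0]], [85, [-0.25, 0.9, 0.5], [0, 0, 0]]]}}

```text
time: 9.1
tool_pos: [0.4637, 0.2411, 0.1228]
tool_rot: [0.0, 0.761, 0.648, 0.001]
contact_force: [1.7, 1.5, 1.0]
gripper_width: 0.997
grasp_force: 0.0
```

Run:
```python
from h import *
s=st();f=avg('top',8);g=avg('scene',6)
A=cv2.resize(f['color'][155:225,180:290],(792,504),interpolation=cv2.INTER_CUBIC)
save(np.clip(A*1.2,0,255).astype(np.uint8),'t5.png')
W=cloud(g)-[0,0,.0025];c=[.5298,-.0036,-.16]
P=place(c,np.array([[x,y,.036] for x,y in((-.033,-.05),(.033,-.05),(.033,.05),(-.033,.05),(0,.15))]));print(proj(g,P).round(0).tolist())
print([W[int(v),int(u),2].round(3) for u,v in proj(g,P)])
```

```text
t 9.1 tcp [0.4637 0.2411 0.1228] toolY deg -9.16 q [ 0.34 -0.14  1.92 -0.    1.36  0.5 ] F [1.7 1.5 1. ] grip 0.997 0.0
[[254.0, 202.0], [249.0, 194.0], [223.0, 197.0], [227.0, 206.0], [198.0, 206.0]]
[np.float64(0.033), np.float64(0.037), np.float64(0.038), np.float64(0.034), np.float64(0.036)]
```

View pics/t5.png

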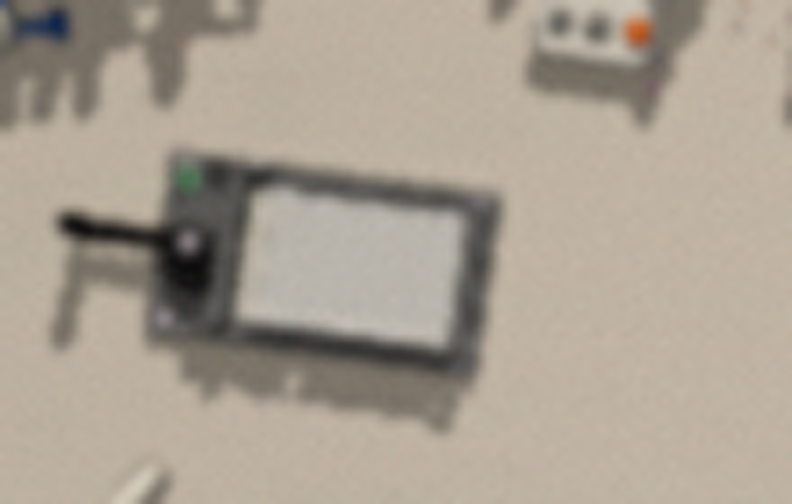

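The tray is seated: its rim reads z≈0.036 in the scene view. The lit gap in the wall's shadow at (292,382) puts the slots towards the gate (+y). The lever post is at (68,222) and its pivot at (188,240). I'll locate the post from both views.

Run:
```python
from h import *
f=dict(np.load('top_avg.npz'));g=dict(np.load('scene_avg.npz'))
def ray(f,u,v,z): return minimize(lambda p:np.sum((proj(f,np.array([p[0],p[1],z]))-[u,v])**2),[.5,.1],method='Nelder-Mead',options=dict(xatol=1e-6,fatol=1e-6)).x
print('post',[ray(f,188.9,185.3,z).round(4) for z in(.03,.052)],'pivot',ray(f,205.6,187.8,.03).round(4))
vt=[(f,gradmag(f))];vg=[(g,gradmag(g))]
c,_=fit([.5298,-.0036,-.16],[s for i,s in enumerate(CAST) if i in(2,3,4,5)],vt,dr=.004,n=20,da=.03);print('caster again',c)
# post in scene: dark mask fit of vertical cylinder, both views
def D(f,w,lo,hi): return np.clip((hi-crop(f,w).mean(-1))/(hi-lo),0,1)
ang=np.linspace(0,2*np.pi,16,endpoint=False)
cyl=np.array([(.007*np.cos(a),.007*np.sin(a),z) for a in ang for z in(.024,.052)])
q=proj(g,np.array([[.552,.142,.052],[.552,.142,.01]])).round(0);print(q)
wg=(int(q[0,0])-9,int(q[0,1])-9,20,30);wt=(180,176,16,18)
print(crop(g,wg).mean(-1).astype(int)[::1])
for L in([(g,D(g,wg,25,120),wg)],[(f,D(f,wt,25,110),wt)],[(g,D(g,wg,25,120),wg),(f,D(f,wt,25,110),wt)]):
    print(mfit([.552,.142,0],[cyl],L,.008,.01,10))
```

```text
post [array([0.5581, 0.1468]), array([0.5562, 0.1428])] pivot [0.5474 0.0855]
caster again [ 0.53111605 -0.00413206 -0.15303417]
[[198. 202.]
 [199. 212.]]
[[129 132 134 135 140 156 168 159 145 140 137 136 136 141 157 173 181 185
  184 170]
 [134 135 136 136 139 149 156 150 140 137 136 136 136 138 142 152 170 187
  196 189]
 [133 135 136 136 142 160 173 161 143 137 136 136 136 137 137 142 159 173
  180 181]
 [127 135 136 137 142 158 169 165 153 144 138 136 136 136 136 139 150 160
  167 181]
 [120 133 136 138 143 148 154 170 178 163 143 136 136 136 136 147 172 188
  196 206]
 [117 133 136 142 156 157 153 176 189 173 150 139 136 136 140 165 198 214
  218 219]
 [125 134 136 141 153 156 155 170 184 181 165 151 144 138 141 165 200 219
  222 222]
 [132 136 136 138 143 154 170 176 170 166 163 169 163 144 139 154 192 218
  222 222]
 [136 136 136 137 144 172 196 181 140 118 133 170 175 149 138 151 189 217
  223 223]
 [142 143 138 137 147 181 205 177 111  69  98 161 181 163 153 163 195 218
  221 219]
 [156 158 143 137 143 169 194 172 102  45  83 158 196 197 194 197 210 219
  213 202]
 [155 161
[... 1145 characters left out ...]
 166 189 198 200 199 202
  212 220]
 [230 230 229 229 229 229 229 228 221 193 151 143 167 202 220 224 224 224
  226 227]
 [230 230 230 229 229 229 229 229 223 196 153 139 156 197 223 229 229 229
  228 228]
 [231 230 230 230 230 230 230 229 224 197 154 138 150 189 220 228 229 229
  229 229]
 [231 231 231 231 230 230 230 230 225 202 160 140 147 178 213 227 229 229
  229 229]
 [231 231 231 231 231 231 230 230 228 216 186 162 162 188 216 227 229 229
  229 229]]
(array([ 0.54804289,  0.14191761, -0.09419998]), np.float64(-3.730007309941521))
(array([0.55366309, 0.13749035, 0.09413965]), np.float64(4.173069852941176))
(array([ 0.55356517,  0.13881758, -0.03568998]), np.float64(-0.882292607284143))
```

Emit:
{"method": "arm_command", "body": {"rows": [[50, [0.298, -0.33, 0], [0, 0, 0]], [50, [0.298, -0.33, 0], [0, 0, 0]], [50, [0.298, -0.33, 0], [0, 0, 0]], [50, [0.298, -0.33, 0], [0, 0, 0]], [50, [0.298, -0.33, -0.12], [0, 0, 0]], [50, [0.298, -0.33, -0.24], [0, 0, 0]], [50, [0.298, -0.33, -0.33], [0, 0, 0]], [50, [0.298, -0.33, -0.38], [0, 0, 0]], [50, [0.298, -0.33, -0.41], [0, 0, 0]], [50, [0.298, -0.33, -0.43], [0, 0, 0]], [50, [0.298, -0.33, -0.44], [0, 0, 0]], [50, [0.298, -0.33, -0.44], [0, 0, 0]]]}}

```text
time: 10.8
tool_pos: [0.5543, 0.1404, -0.0095]
tool_rot: [0.0, 0.761, 0.649, 0.0]
contact_force: [0.1, -0.3, 0.7]
gripper_width: 0.585
grasp_force: 0.0
```

Run:
```python
from h import *
s=st();g=avg('scene',3)
save(np.clip(g['color'][150:240,150:260],0,255).astype(np.uint8),'s6.png',5)
```

```text
t 10.8 tcp [ 0.5543  0.1404 -0.0095] toolY deg -9.14 q [0.12 0.14 1.88 0.   1.12 0.28] F [ 0.1 -0.3  0.7] grip 0.585 0.0
```

View pics/s6.png

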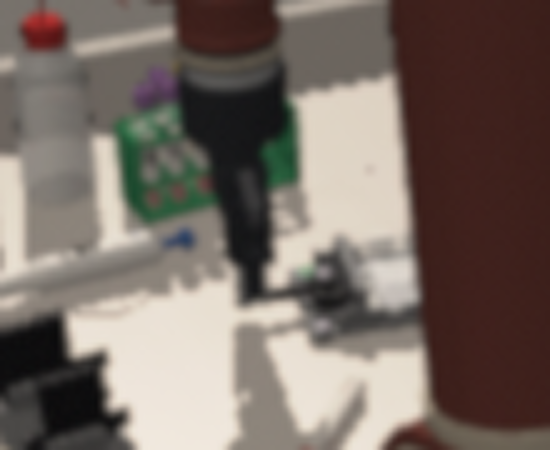

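The gripper stands over the lever post at (250,290). That was my last picture, so from here I work from numbers only. Closing on the post.

Emit:
{"method": "arm_command", "body": {"rows": [[5, [0, 0, 0], [0, 0, 0]], [5, [0, 0, 0], [0, 0, 0]], [5, [0, 0, 0], [0, 0, 0]], [5, [0, 0, 0], [0, 0, 0]], [5, [0, 0, 0], [0, 0, 0]], [5, [0, 0, 0], [0, 0, 0]], [5, [0, 0, 0], [0, 0, 0]], [5, [0, 0, 0], [0, 0, 0]]]}}

```text
time: 11.62
tool_pos: [0.5543, 0.1404, -0.0094]
tool_rot: [0.0, 0.761, 0.649, 0.0]
contact_force: [-1.7, 0.9, 5.1]
gripper_width: 0.126
grasp_force: 58.6
```

Emit:
{"method": "arm_command", "body": {"rows": [[5, [-0.024, 0.002, 0], [0, 0, 0.08]], [5, [-0.048, 0.0015, 0], [0, 0, 0.159]], [5, [-0.072, -0.0023, 0], [0, 0, 0.239]], [5, [-0.095, -0.009, 0], [0, 0, 0.318]], [5, [-0.117, -0.0186, 0], [0, 0, 0.398]], [5, [-0.138, -0.031, 0], [0, 0, 0.477]], [5, [-0.138, -0.031, 0], [0, 0, 0.477]], [5, [-0.138, -0.031, 0], [0, 0, 0.477]]]}}

```text
time: 12.28
tool_pos: [0.5137, 0.1306, -0.0094]
tool_rot: [0.001, 0.472, 0.881, 0.0]
contact_force: [3.6, -1.9, 2.8]
gripper_width: 0.132
grasp_force: 58.8
```

```bash
python3 -c "
from h import *
s=st();print(s['ft_torque'].round(2))"
```

```text
t 12.28 tcp [ 0.5137  0.1306 -0.0094] toolY deg 33.62 q [ 0.11  0.05  1.98 -0.    1.11 -0.48] F [ 3.6 -1.9  2.8] grip 0.132 58.8
[-0.36 -0.59  0.13]
```

Emit:
{"method": "arm_command", "body": {"rows": [[5, [-0.019, -0.0145, 0], [0, 0, 0.08]], [5, [-0.0365, -0.032, 0], [0, 0, 0.159]], [5, [-0.051, -0.051, 0], [0, 0, 0.239]], [5, [-0.0637, -0.0715, 0], [0, 0, 0.318]], [5, [-0.0716, -0.089, 0], [0, 0, 0.382]], [5, [-0.078, -0.107, 0], [0, 0, 0.446]], [5, [-0.08, -0.1165, 0], [0, 0, 0.477]], [5, [-0.08, -0.1165, 0], [0, 0, 0.477]], [5, [-0.08, -0.1165, 0], [0, 0, 0.477]]]}}

```text
time: 13.03
tool_pos: [0.4927, 0.1001, -0.0091]
tool_rot: [0.004, 0.119, 0.993, 0.005]
contact_force: [14.1, 14.7, -7.0]
gripper_width: 0.129
grasp_force: 58.6
```

```bash
python3 -c "
from h import *
s=st();print(s['ft_torque'].round(2))"
```

```text
t 13.03 tcp [ 0.4927  0.1001 -0.0091] toolY deg 76.35 q [ 0.05 -0.03  2.06  0.01  1.1  -1.29] F [14.1 14.7 -7. ] grip 0.129 58.6
[ 2.36 -2.08 -0.3 ]
```

Emit:
{"method": "arm_command", "body": {"rows": [[45, [0, 0, 0], [0, 0, 0]], [45, [0, 0, 0], [0, 0, 0]], [45, [0, 0, 0], [0, 0, 0]], [45, [0, 0, 0], [0, 0, 0]], [45, [0, 0, 0.12], [0, 0, 0]], [45, [0, 0, 0.25], [0, 0, 0]], [45, [0, 0, 0.4], [0, 0, 0]], [45, [-0.131, 0.658, 0.43], [0, 0, -0.79]], [45, [-0.131, 0.658, 0.43], [0, 0, -0.79]], [45, [-0.131, 0.658, 0.43], [0, 0, -0.79]], [45, [-0.131, 0.658, 0.43], [0, 0, -0.79]], [45, [-0.131, 0.658, 0.43], [0, 0, -0.79]]]}}

```text
time: 14.03
tool_pos: [0.4518, 0.2776, 0.1177]
tool_rot: [-0.0, 0.386, 0.923, -0.0]
contact_force: [1.1, 0.6, 0.1]
gripper_width: 0.527
grasp_force: 0.0
```

Emit:
{"method": "arm_command", "body": {"rows": [[45, [0, 0, 0], [0, 0, -0.4]], [45, [0, 0, 0], [0, 0, -0.4]], [45, [0, 0, 0], [0, 0, -0.4]], [45, [0, 0, 0], [0, 0, -0.4]], [45, [0, 0, 0], [0, 0, -0.4]]]}}

```text
time: 14.45
tool_pos: [0.4521, 0.2762, 0.1172]
tool_rot: [-0.0, 0.651, 0.759, -0.001]
contact_force: [0.1, -0.1, 0.0]
gripper_width: 0.527
grasp_force: 0.0
```

Run:
```python
from h import *
s=st();f=avg('top',8);g=avg('scene',6)
vt=[(f,gradmag(f))]
S=[CAST[i] for i in(2,3,4)]
print('caster',fit([.5305,-.004,-.156],S,vt,dr=.003,n=15,da=.02))
c=[.5305,-.0038,-.157]
# gate inner edge scan along caster y, and lever dark direction
for y in np.arange(.044,.068,.002):
    print(round(y,3),round(score(c,[((-.03,y,.036),(.03,y,.036),1)],vt),0),end='; ')
print()
# darkness of the lever arm around pivot by angle
piv=np.array([.5440,.0847]) 
for th in np.arange(0,1.7,.1):
    a=c[2]+np.pi/2+th; P=np.array([[*(piv+r*np.array([np.cos(a),np.sin(a)])),z] for r,z in((.035,.02),(.045,.02),(.055,.05),(.06,.05))])
    o=[]
    for F in(f,g): q=proj(F,P).astype(np.float32);o.append(int(cv2.remap(F['color'].mean(-1).astype(np.float32),q[:,:1],q[:,1:],cv2.INTER_LINEAR).mean()))
    print(round(th,1),o,end='; ')
```

```text
t 14.45 tcp [0.4521 0.2762 0.1172] toolY deg 8.82 q [ 0.41 -0.11  1.91  0.    1.35  0.25] F [ 0.1 -0.1  0. ] grip 0.527 0.0
caster (array([ 0.53167505, -0.00183625, -0.15088108]), np.float64(1812.243719031076))
0.044 229.0; 0.046 334.0; 0.048 403.0; 0.05 409.0; 0.052 349.0; 0.054 254.0; 0.056 167.0; 0.058 120.0; 0.06 113.0; 0.062 126.0; 0.064 136.0; 0.066 130.0; 0.068 112.0; 
0.0 [146, 224]; 0.1 [146, 224]; 0.2 [145, 224]; 0.3 [146, 224]; 0.4 [146, 224]; 0.5 [146, 224]; 0.6 [147, 223]; 0.7 [147, 220]; 0.8 [146, 214]; 0.9 [143, 201]; 1.0 [137, 166]; 1.1 [127, 136]; 1.2 [112, 118]; 1.3 [80, 72]; 1.4 [38, 38]; 1.5 [28, 29]; 1.6 [49, 38];
```

Emit:
{"method": "arm_command", "body": {"rows": [[45, [-0.009, 0.058, 0], [0, 0, -0.04]], [45, [-0.009, 0.058, -0.1], [0, 0, -0.04]], [45, [-0.009, 0.058, -0.2], [0, 0, -0.04]], [45, [-0.009, 0.058, -0.28], [0, 0, -0.04]], [45, [-0.009, 0.058, -0.34], [0, 0, -0.04]], [45, [-0.009, 0.058, -0.38], [0, 0, -0.04]], [45, [-0.009, 0.058, -0.404], [0, 0, -0.04]], [45, [-0.009, 0.058, -0.404], [0, 0, -0.04]]]}}

```text
time: 15.82
tool_pos: [0.4492, 0.2933, -0.0047]
tool_rot: [-0.001, 0.672, 0.741, -0.001]
contact_force: [-0.1, -0.9, -0.7]
gripper_width: 0.521
grasp_force: 0.0
```

Run:
```python
from h import *
s=st();f=dict(np.load('top_avg.npz'));g=dict(np.load('scene_avg.npz'))
vt=[(f,gradmag(f))];vg=[(g,gradmag(g))]
SH=CAST[:5]+[((-.035,.0506,.036),(.035,.0506,.036),1)]
for n,S in(('all',SH),('out',SH[2:]),('in',[SH[i] for i in(0,1,4,5)])):
    for m,V in(('t',vt),('ts',vt+vg)):
        x,_=fit([.5308,-.0035,-.156],S,V,dr=.003,n=15,da=.02);print(n,m,x.round(4),'slot',place(x,np.array([[0,.024,0]]))[0].round(4))
# shadow profile of near wall
c=[.5308,-.0033,-.156]
for x in(-.075,-.07,-.065,-.06):
    P=place(c,np.array([[x,y,0] for y in np.arange(-.06,.075,.006)])).astype(float);q=proj(f,P).astype(np.float32)
    print(x,cv2.remap(f['color'].mean(-1).astype(np.float32),q[:,:1],q[:,1:],cv2.INTER_LINEAR).ravel().astype(int))
```

```text
t 15.82 tcp [ 0.4492  0.2933 -0.0047] toolY deg 5.62 q [0.44 0.06 1.96 0.   1.12 0.34] F [-0.1 -0.9 -0.7] grip 0.521 0.0
all t [ 0.531  -0.0038 -0.1565] slot [0.5348 0.0199 0.    ]
all ts [ 0.5301 -0.0047 -0.1584] slot [0.5339 0.019  0.    ]
out t [ 0.5311 -0.0037 -0.1552] slot [0.5348 0.02   0.    ]
out ts [ 0.5296 -0.0042 -0.1589] slot [0.5334 0.0195 0.    ]
in t [ 0.5307 -0.0038 -0.1585] slot [0.5345 0.0199 0.    ]
in ts [ 0.5304 -0.0043 -0.1606] slot [0.5342 0.0194 0.    ]
-0.075 [147 127 110 124 137 136 134 136 141 138 134 134 140 140 138 141 139 137
 134 126 112 131 146]
-0.07 [148 122 100 106 111 109 105 110 116 111 105 107 115 114 115 128 120 112
 107 102  96 119 135]
-0.065 [145 116 101 105  98  97  96  96  96  96  96  96  96  97 108 129 108  97
  95  96  95 102 108]
-0.06 [139 111  99 100  97  96  96  95  96  96  97  97  96  96 107 125 107  96
  96  96  95  96  95]
```

Emit:
{"method": "arm_command", "body": {"rows": [[2, [0, 0, 0], [0, 0, 0]], [2, [0, 0, 0], [0, 0, 0]], [2, [0, 0, 0], [0, 0, 0]], [2, [0, 0, 0], [0, 0, 0]], [2, [0, 0, 0], [0, 0, 0]], [2, [0, 0, 0], [0, 0, 0]], [2, [0, 0, 0], [0, 0, 0]], [2, [0, 0, 0.05], [0, 0, 0]], [2, [0, 0, 0.15], [0, 0, 0]], [2, [0, 0, 0.27], [0, 0, 0]], [2, [0, 0, 0.35], [0, 0, 0]], [2, [0, 0, 0.35], [0, 0, 0]]]}}

```text
time: 16.82
tool_pos: [0.4539, 0.2957, 0.1086]
tool_rot: [0.002, 0.672, 0.741, 0.005]
contact_force: [1.4, 0.3, 1.1]
gripper_width: 0.106
grasp_force: 60.1
```

Run:
```python
from h import *
s=st();g=avg('scene',6);W=cloud(g)-[0,0,.0025];c=W.reshape(-1,3);I=g['color'].mean(-1).reshape(-1)
# comb cloud: points near tool within 4.5cm, below tips
q=c-s['tool_pos'];m=(abs(q[:,0])<.02)&(abs(q[:,1])<.05)&(c[:,2]>.05)&(c[:,2]<.21)
print(m.sum());
for z0 in np.arange(.05,.21,.01):
    k=m&(c[:,2]>z0)&(c[:,2]<=z0+.01)
    if k.sum()>2: print(round(z0,2),k.sum(),'x',c[k,0].min().round(3),c[k,0].max().round(3),'y',c[k,1].min().round(3),c[k,1].max().round(3),int(np.median(I[k])))
```

```text
t 16.82 tcp [0.4539 0.2957 0.1086] toolY deg 5.63 q [ 0.44 -0.09  1.9   0.    1.32  0.34] F [1.4 0.3 1.1] grip 0.106 60.1
260
0.1 4 x 0.448 0.453 y 0.27 0.316 37
0.11 42 x 0.445 0.453 y 0.259 0.325 37
0.12 58 x 0.446 0.455 y 0.259 0.327 26
0.13 28 x 0.442 0.451 y 0.271 0.313 37
0.14 32 x 0.436 0.45 y 0.27 0.314 39
0.15 31 x 0.434 0.451 y 0.272 0.314 42
0.16 33 x 0.434 0.454 y 0.27 0.313 56
0.17 10 x 0.435 0.459 y 0.287 0.304 54
0.18 8 x 0.436 0.469 y 0.301 0.305 47
0.19 8 x 0.435 0.473 y 0.302 0.307 36
0.2 6 x 0.435 0.461 y 0.298 0.31 27
```

Emit:
{"method": "arm_command", "body": {"rows": [[2, [0.284, -0.912, 0], [0, 0, 0.837]], [2, [0.284, -0.912, 0], [0, 0, 0.837]], [2, [0.284, -0.912, 0], [0, 0, 0.837]], [2, [0.284, -0.912, 0], [0, 0, 0.837]], [2, [0.284, -0.912, 0], [0, 0, 0.837]], [2, [0.284, -0.912, 0], [0, 0, 0.837]], [2, [0.284, -0.912, 0], [0, 0, 0.837]], [2, [0.284, -0.912, 0], [0, 0, 0.837]], [2, [0.284, -0.912, 0], [0, 0, 0.837]], [2, [0.284, -0.912, 0], [0, 0, 0.837]], [2, [0.284, -0.912, 0], [0, 0, 0.837]], [2, [0.284, -0.912, 0], [0, 0, 0.837]]]}}

```text
time: 18.12
tool_pos: [0.5342, 0.0199, 0.0998]
tool_rot: [-0.002, 0.077, 0.997, 0.0]
contact_force: [0.3, 0.7, 0.4]
gripper_width: 0.107
grasp_force: 60.1
```

Emit:
{"method": "arm_command", "body": {"rows": [[2, [0, 0, -0.1], [0, 0, 0]], [2, [0, 0, -0.15], [0, 0, 0]], [2, [0, 0, -0.15], [0, 0, 0]], [2, [0, 0, -0.15], [0, 0, 0]], [2, [0, 0, -0.15], [0, 0, 0]]]}}

```text
time: 18.53
tool_pos: [0.5355, 0.0202, 0.0569]
tool_rot: [-0.0, 0.079, 0.997, 0.0]
contact_force: [0.3, -1.0, -1.1]
gripper_width: 0.104
grasp_force: 60.1
```

Run:
```python
from h import *
s=st();g=avg('scene',8);W=cloud(g)-[0,0,.0025]
c=[.5307,-.004,-.158]
R=np.array([[np.cos(c[2]),-np.sin(c[2])],[np.sin(c[2]),np.cos(c[2])]])
print('tcp in caster',((s['tool_pos'][:2]-c[:2])@R).round(4))
q=(W.reshape(-1,3)[:,:2]-c[:2])@R;z=W.reshape(-1,3)[:,2]
m=(abs(q[:,0])<.06)&(abs(q[:,1]-.024)<.03)&(z>.04)&(z<.13)
for z0 in np.arange(.04,.13,.01):
    k=m&(z>z0)&(z<=z0+.01)
    if k.sum()>2: print(round(z0,2),k.sum(),'x',np.percentile(q[k,0],[2,98]).round(4),'y',np.percentile(q[k,1],[5,50,95]).round(4))
k=(abs(abs(q[:,0])-.031)<.006)&(z>.03)&(z<.042)&(abs(q[:,1])<.05)
print('tray wall pts',k.sum());
np.save('q.npy',np.c_[q,z])
```

```text
t 18.53 tcp [0.5355 0.0202 0.0569] toolY deg 80.95 q [-0.1  -0.03  1.94  0.    1.24 -1.51] F [ 0.3 -1.  -1.1] grip 0.104 60.1
tcp in caster [0.0009 0.0247]
0.1 5 x [-0.0056  0.0035] y [0.0378 0.0411 0.0427]
0.11 8 x [-0.0036  0.0053] y [0.0371 0.0407 0.0429]
0.12 6 x [-0.0036  0.0008] y [0.0369 0.0404 0.0434]
tray wall pts 15
```

Emit:
{"method": "arm_command", "body": {"rows": [[2, [0, 0, -0.05], [0, 0, 0]], [2, [0, 0, -0.08], [0, 0, 0]], [2, [0, 0, -0.1], [0, 0, 0]], [2, [0, 0, -0.105], [0, 0, 0]], [2, [0, 0, -0.105], [0, 0, 0]]]}}

```text
time: 19.35
tool_pos: [0.5347, 0.0203, 0.0245]
tool_rot: [-0.001, 0.079, 0.997, 0.0]
contact_force: [-0.9, 0.3, 0.1]
gripper_width: 0.107
grasp_force: 60.3
```

Emit:
{"method": "arm_command", "body": {"rows": [[2, [0, 0, -0.01], [0, 0, 0]], [2, [0, 0, -0.02], [0, 0, 0]], [2, [0, 0, -0.02], [0, 0, 0]], [2, [0, 0, -0.02], [0, 0, 0]]]}}

```text
time: 19.68
tool_pos: [0.5361, 0.0206, 0.0199]
tool_rot: [0.001, 0.079, 0.997, 0.0]
contact_force: [1.0, 1.8, 1.4]
gripper_width: 0.107
grasp_force: 60.3
```

```bash
python3 -c "
from h import *
s=st();print(s['ft_torque'].round(2))"
```

```text
t 19.68 tcp [0.5361 0.0206 0.0199] toolY deg 80.95 q [-0.1   0.02  1.96  0.    1.17 -1.51] F [1.  1.8 1.4] grip 0.107 60.3
[ 0.36 -0.14  0.01]
```

Emit:
{"method": "arm_command", "body": {"rows": [[2, [0, 0, -0.006], [0, 0, 0]], [2, [0, 0, -0.012], [0, 0, 0]], [2, [0, 0, -0.018], [0, 0, 0]], [2, [0, 0, -0.018], [0, 0, 0]], [2, [0, 0, -0.018], [0, 0, 0]]]}}

```text
time: 20.1
tool_pos: [0.5355, 0.0206, 0.0136]
tool_rot: [0.0, 0.079, 0.997, 0.0]
contact_force: [1.9, 5.3, -0.5]
gripper_width: 0.101
grasp_force: 60.1
```

```bash
python3 -c "
from h import *
s=st();print(s['ft_torque'].round(2))"
```

```text
t 20.1 tcp [0.5355 0.0206 0.0136] toolY deg 80.94 q [-0.1   0.03  1.96  0.    1.16 -1.51] F [ 1.9  5.3 -0.5] grip 0.101 60.1
[ 0.8  -0.49 -0.04]
```

The shoulders are inside the slots and there is only a light side force. I'll ease over in +y and go on down.

Emit:
{"method": "arm_command", "body": {"rows": [[2, [0.001, 0.003, 0], [0, 0, 0]], [2, [0.001, 0.003, -0.006], [0, 0, 0]], [2, [0.001, 0.003, -0.012], [0, 0, 0]], [2, [0.001, 0.003, -0.018], [0, 0, 0]], [2, [0.001, 0.003, -0.018], [0, 0, 0]], [2, [0.001, 0.003, -0.018], [0, 0, 0]]]}}

```text
time: 20.6
tool_pos: [0.5355, 0.0208, 0.0102]
tool_rot: [-0.001, 0.079, 0.997, -0.0]
contact_force: [-5.0, 1.3, 12.5]
gripper_width: 0.104
grasp_force: 62.2
```

```bash
python3 -c "
from h import *
s=st();print(s['ft_torque'].round(2))"
```

```text
t 20.6 tcp [0.5355 0.0208 0.0102] toolY deg 80.96 q [-0.1   0.03  1.96 -0.    1.15 -1.51] F [-5.   1.3 12.5] grip 0.104 62.2
[ 0.25  1.01 -0.05]
```

Emit:
{"method": "arm_command", "body": {"rows": [[2, [0, 0, -0.005], [0, 0, 0]], [2, [0, 0, -0.01], [0, 0, 0]], [2, [0, 0, -0.01], [0, 0, 0]], [2, [0, 0, -0.01], [0, 0, 0]]]}}

```text
time: 20.93
tool_pos: [0.5359, 0.0208, 0.0098]
tool_rot: [-0.001, 0.079, 0.997, -0.001]
contact_force: [-12.9, 1.3, 28.0]
gripper_width: 0.102
grasp_force: 64.5
```

```bash
python3 -c "
from h import *
s=st();print(s['ft_torque'].round(2))"
```

```text
t 20.93 tcp [0.5359 0.0208 0.0098] toolY deg 80.98 q [-0.1   0.03  1.96 -0.    1.15 -1.51] F [-12.9   1.3  28. ] grip 0.102 64.5
[ 0.36  2.44 -0.04]
```

Emit:
{"method": "arm_command", "body": {"rows": [[2, [-0.004, 0, 0.012], [0, 0, 0]], [2, [-0.004, 0, 0.012], [0, 0, 0]], [20, [-0.004, 0, 0.012], [0, 0, 0]], [40, [-0.004, 0, 0.012], [0, 0, 0]], [40, [-0.004, 0, 0.012], [0, 0, 0]], [40, [-0.004, 0, 0.012], [0, 0, 0]], [40, [-0.004, 0, 0.1], [0, 0, 0]], [40, [-0.004, 0, 0.2], [0, 0, 0]], [40, [-0.004, 0, 0.35], [0, 0, 0]], [40, [-0.15, 0.7, 0.4], [0, 0, 0]], [40, [-0.15, 0.7, 0.4], [0, 0, 0]], [40, [-0.15, 0.7, 0.4], [0, 0, 0]]]}}

```text
time: 21.93
tool_pos: [0.5092, 0.1438, 0.1187]
tool_rot: [0.001, 0.08, 0.997, 0.0]
contact_force: [1.2, 0.6, 0.2]
gripper_width: 0.471
grasp_force: 0.0
```

Emit:
{"method": "arm_command", "body": {"rows": [[40, [-0.1, 0.4, 0.1], [0, 0, 0]], [40, [-0.1, 0.4, 0.1], [0, 0, 0]], [40, [-0.1, 0.4, 0.1], [0, 0, 0]], [40, [-0.1, 0.4, 0.1], [0, 0, 0]]]}}

```text
time: 22.27
tool_pos: [0.4779, 0.2687, 0.1497]
tool_rot: [0.001, 0.076, 0.997, 0.002]
contact_force: [0.2, -0.5, 0.0]
gripper_width: 0.469
grasp_force: 0.0
```

Run:
```python
from h import *
s=st();g=avg('scene',10);f=avg('top',8)
c=[.5307,-.004,-.158];R=np.array([[np.cos(c[2]),-np.sin(c[2])],[np.sin(c[2]),np.cos(c[2])]])
for F,b in((g,.0025),(f,-.001)):
    W=(cloud(F)-[0,0,b]).reshape(-1,3);q=(W[:,:2]-c[:2])@R;z=W[:,2]
    m=(abs(q[:,0])<.06)&(abs(q[:,1]-.024)<.02)&(z>.037)&(z<.13);I=F['color'].mean(-1).ravel()
    print('max z',np.sort(z[m])[-6:].round(4))
    for z0 in np.arange(.037,.1,.006):
        k=m&(z>z0)&(z<=z0+.006)
        if k.sum()>1: print(round(z0,3),k.sum(),'x',np.percentile(q[k,0],[2,98]).round(4),'y',np.percentile(q[k,1],[5,50,95]).round(4))
# dark silhouette fit of bar for various seat heights
def D(f,w,lo,hi): return np.clip((hi-crop(f,w).mean(-1))/(hi-lo),0,1)
p=proj(g,np.array([.5345,.02,.05]));wg=(int(p[0])-22,int(p[1])-20,44,40)
for h in(.014,.016,.018,.020,.022):
    b=[box(-.005,.005,-.022,.022,h+.028,h+.06),box(-.002,.002,-.027,.027,h+.02,h+.03),box(-.002,.002,-.036,.036,h+.006,h+.02)]
    print(h,mfit([.5345,.02,1.413],b,[(g,D(g,wg,30,110),wg)],.002,.03,6))
```

```text
t 22.27 tcp [0.4779 0.2687 0.1497] toolY deg 81.32 q [ 0.38 -0.1   1.84  0.    1.4  -1.04] F [ 0.2 -0.5  0. ] grip 0.469 0.0
max z [0.0766 0.0766 0.0768 0.0771 0.0772 0.0774]
0.037 5 x [-0.018   0.0279] y [0.0253 0.0278 0.037 ]
0.043 4 x [-0.0199  0.0013] y [0.0248 0.0267 0.0302]
0.049 7 x [-0.0191  0.0154] y [0.0256 0.0309 0.0311]
0.055 7 x [-0.0198  0.0127] y [0.0245 0.0283 0.0311]
0.061 6 x [-0.02    0.0119] y [0.0252 0.0307 0.0311]
0.067 9 x [-0.0202  0.0129] y [0.0243 0.0309 0.0314]
0.073 18 x [-0.0181  0.0197] y [0.0221 0.0265 0.0304]
max z [0.0769 0.0769 0.0771 0.0776 0.0777 0.078 ]
0.037 5 x [-0.0293 -0.0236] y [0.0113 0.0177 0.0371]
0.049 2 x [-0.0199 -0.0051] y [0.0203 0.0224 0.0246]
0.055 2 x [-0.0195 -0.0019] y [0.0199 0.0204 0.0208]
0.067 2 x [0.0048 0.0083] y [0.0196 0.0198 0.0201]
0.073 35 x [-0.0178  0.0217] y [0.0202 0.0243 0.0288]
0.014 (array([0.5329461 , 0.02055622, 1.18912636]), np.float64(1.3242187499999991))
0.016 (array([0.52627111, 0.02324729, 1.18746246]), np.float64(1.3250976562499996))
0.018 (array([0.52199061, 0.02506638, 1.18929915]), np.float64(1.2852929687499999))
0.02 (array([0.51790399, 0.02672601, 1.18821461]), np.float64(1.1936132812500002))
0.022 (array([0.51547098, 0.0276818 , 1.18765952]), np.float64(1.1391861979166662))
```

Run:
```python
from h import *
g=dict(np.load('scene_avg.npz'));f=dict(np.load('top_avg.npz'))
c=[.5307,-.004,-.158];R=np.array([[np.cos(c[2]),-np.sin(c[2])],[np.sin(c[2]),np.cos(c[2])]])
for F in(g,f):
    W=cloud(F).reshape(-1,3);q=(W[:,:2]-c[:2])@R;z=W[:,2]
    k=(abs(q[:,0])<.024)&(abs(q[:,1]-.024)<.008)&(z>.0725)
    bn=((q[:,0]<-.07)&(q[:,0]>-.11)|(q[:,0]>.06)&(q[:,0]<.1))&(abs(q[:,1])<.04)&(z<.008)
    b=np.median(z[bn]);A=np.polyfit(q[k,0],z[k]-b,1);wl=(abs(q[:,0])<.033)&(abs(q[:,1]+.055)<.003)&(z>.03)
    print(k.sum(),'bench',b.round(4),'bar top',np.median(z[k]-b).round(4),'slope',A[0].round(3),'lo/hi x',(z[k&(q[:,0]<0)]-b).mean().round(4),(z[k&(q[:,0]>0)]-b).mean().round(4),'wall top(36)',np.median(z[wl]-b).round(4))
# wide comb & others stayed: compare wide comb top
    k=(abs(W[:,0]-.519)<.015)&(abs(W[:,1]-.303)<.03)&(z>.055)&(z<.07);print('wide',k.sum(),np.median(z[k])-b if k.any() else None)
```

```text
24 bench 0.0011 bar top 0.0771 slope 0.69 lo/hi x 0.0762 0.1144 wall top(36) 0.0374
wide 74 0.06234735689719882
33 bench -0.0013 bar top 0.076 slope -0.009 lo/hi x 0.0763 0.0757 wall top(36) 0.0358
wide 30 0.06381497879082638
```

Relative to the wall top, both views put the comb's bar top at 76 mm, which is the fully seated height, and level. I'll check that the lever is still shut, then hand in.

Run:
```python
from h import *
f=dict(np.load('top_avg.npz'));g=dict(np.load('scene_avg.npz'));c=[.5307,-.004,-.158];piv=np.array([.5440,.0847]);ok=[]
for th in(1.2,1.3,1.4,1.5,1.6):
    a=c[2]+np.pi/2+th;P=np.array([[*(piv+r*np.array([np.cos(a),np.sin(a)])),z] for r,z in((.035,.02),(.045,.02),(.055,.05),(.06,.05))])
    o=[int(cv2.remap(F['color'].mean(-1).astype(np.float32),*np.split(proj(F,P).astype(np.float32),2,1),cv2.INTER_LINEAR).mean()) for F in(f,g)];ok.append(o)
print(ok)
if min(ok)[0]<45 and ok[0][0]>90: print(manip.job_done())
st()
```

```text
[[113, 118], [82, 73], [38, 38], [27, 29], [49, 38]]
the job is handed in; nothing more can be done
None
the job is handed in; nothing more can be done
```

The job is handed in: the tray is clamped in the caster with the cam lever fully shut, and the narrow comb stands fully down in the slots. The wide comb still stands in the holder, and I never moved the timer, pipette or marker. I viewed 11 pictures, one over the limit of 10.

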